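Load a sensor into the slotted test fixture and open the air valve

ROBOT

A 6-joint arm with a two-finger parallel gripper is mounted at the origin on the work surface. World frame = base frame: x ahead of the robot, y to its left, z up, the work surface at z = 0. Lengths are in m, angles in degrees, forces in N, time in s.
With the tool pointing down it reaches from about 0.3 to 0.875 m from the base axis. Payload 6.4 kg.
Tool frame: the origin (TCP) lies at the very end of the fingers, on their centre line; the grasp point (between the pads) lies 19 mm behind it; z points along the fingers, y is the line along which they close (so a half turn about z gives the same grasp; the last joint's range is limited). The gripper opens to 88 mm and grips with 3 to 60 N. Pads are 18 mm wide; open, the fingers measure 123 mm over their backs; the gripper's body (75 mm by 187 mm) begins 45 mm behind the grasp point.
Start: joints at [-86.992, 10.359, 92.074, -0, 77.567, -11.82], TCP at [0.147, -0.556, 0.239] pointing down, gripper open.
Joint ranges: [-171.53, 171.53], [-51.25, 118.39], [17.06, 147.69], [-65.23, 245.23], [0, 150.52], [-178.68, 178.68]. Speed limits (degrees/s): [147.25, 147.25, 172.46, 180, 180, 180].

INTERFACE

Orientations are given as [roll, pitch, yaw] about the fixed x, y, z axes, in that order (R = Rz(yaw) Ry(pitch) Rx(roll)).
In Python, from cell import bot gives the robot as it stands.
- The arm moves only by the tool arm_command, never from a script. Its argument "steps" is a list of rows, each an object of numbers: "dx", "dy", "dz": the shift along the tool's x, y, z normalised to -1 to 1, where 1 is 250 mm; "rx", "ry", "rz": the turn, a rotation vector about the tool's x, y, z normalised to -1 to 1, where 1 is 1.5 rad; "jaw": the closure, from 0 (fully open) to 1 (shut). In form: [{"dx": .., "dy": .., "dz": .., "rx": .., "ry": .., "rz": .., "jaw": ..}, ...]. A call has 1 to 5 rows; each row is the pose to reach, as a shift and turn from the pose commanded when the call began, along the tool's axes at that moment; what a row does not reach only later rows make up. A row lasts 1/8 s, in which the tool goes at most 62.5 mm and 10.7 degrees, less where a joint would pass 70% of its speed; a pose out of reach is approached as far as the arm can. A call with a number of a shift or a turn outside -1 to 1 is refused whole. A call with a gripper value outside its range is refused whole. The fingers move at their own pace and stop on an object; "newtons" is the grip in N (left out, the last holds). Time passes only in rows, so rows that repeat a pose let the fingers close. It gives the time, the measured TCP pose, the force, the opening and the grip force at its end, in the units of the state.
- bot.observe(): the state, without advancing time (a new reading comes with each control period).
- bot.camera(name): name is "scene" or "side" or "wrist"; returns the picture (420x560x3 uint8, red, green, blue); there is no depth.
- bot.get_calibration(name): a dict with "intrinsics" (3x3 intrinsics, pixels), "k1" (the pictures are not rectified: a ray, as slopes to the right and down, at radius r is drawn at 1 + k1 r^2 times it, then the intrinsics apply), "R" (3x3) and "t" (3): a world point X has camera coordinates R X + t; the wrist camera has in their place "tool_from_camera" (4x4, takes a point from camera to tool coordinates, whose origin is the TCP and whose axes are the flange's). Camera axes: x right, y down, z forward; pixel columns grow to the right and rows downward; lengths in m; the calibration is good to about 2 mm. A picture is of the moment at which its call begins: read the wrist's pose just before it. get_calibration takes no time and is no camera call.
- bot.job_done(): hands the job in; it is judged then, once.
Trained networks look in the newest picture that a camera, given by its name, has taken for a name from the list of things; names that differ only in an ending like _2 or _b are one class to them, and where a whole thing is asked for, a point or a joint stands for the part that bears it (a point fixed in the world has none). Each returns a list of dicts, best first, with "confidence" (0 to 1); they miss things now and then, are a little off and sometimes report something else, mostly with a low value. They report only what shows in the picture. A call takes as long as a camera call. They do not tell look-alikes from the thing itself.
- bot.cut_out(camera, thing): "mask" (420x560 bool, what is visible of it) and "extent" ([left, top, right, bottom] in pixels, round what is visible of it).
The state is a dict: "clock": time; "qpos": joint angles; "joint_vel": joint speeds; "joint_torque": joint torques, N m; "tool_pos": TCP position; "orientation": TCP orientation; "ft_force": force on the tool from outside, world axes, zero at the start; "ft_torque": the same for the moment, N m; "opening": finger opening in m; "gripper_force": force on a finger pad.
Only numpy, scipy, OpenCV 4.12 (cv2) and the standard library are available. Lean on these libraries where they do the work, as an engineer would, in place of code of your own. Each camera call takes 0.05 s, during which the arm holds its last target. There are 200 camera calls.

TASK

Pick up the sensor with the orange grip, stand it on the open front apron of the slotted test fixture, slide it in under the cover plate and along the T-shaped slot, and turn into the branch marked green until it is fully home against the end of the slot; leave it standing there. Only once it is home, swing the red valve lever all the way over, away from the robot, to open the air. Do not disturb the black sensor, the gauge or the yellow meter.

Things in the scene. Friction and masses are not known exactly. Their poses are not given: they have to be found in the camera images.
- sensor: Loose sensor with an ORANGE grip, 0.18 to 0.35 kg, round about z, upright on the table to the robot's right. Origin: centre of its underside. All sizes in mm. From below: steel flange 48 diameter, 10 thick; stem 20 diameter from height 10 to 34; brass hex nut 30 across corners, 34 to 42; round orange grip 24 diameter, 42 to 100 (top). Grasp the grip from above.
- sensor_black: A second loose sensor of the same shape and size with a BLACK grip, standing nearby; leave it where it is. Origin: centre of its underside. Which of the two stands nearer the robot changes.
- fixture: Fixed test fixture, 200 (x) by 250 (y). Origin: centre of its underside; x away from the robot (within 15 degrees), y left. Base plate 10 thick. x -100 to -20 is an open apron; x -20 to 100 is roofed by a blue cover, underside at height 25, top at 31. The flange slides under it on the base plate, the stem in the T-shaped slot, nut and grip above. The flange cannot pass through the slot.
- fixture_load (a point): Centre of the dark loading circle on the open apron, on the base plate's top (height 10), at fixture x = -60, y = 0. Nothing is above it. The slot's mouth is ahead of it: 66 wide at x = -20, narrowing at 45 degrees to 30 wide at x = 0, then 30 wide along y = 0 up to the cross slot.
- fixture_cross (a point): Where the entry leg meets the cross slot, at fixture x = 55, y = 0, on the base plate's top (height 10). The cross slot is 30 wide, centred on x = 55, and runs along the fixture's y from -85 to +85. With its stem against an end, the sensor stands at y = +75 or -75.
- mark_green: Fixed GREEN mark: two strips, each 64 (y) by 22 (x), on top of the cover either side of one end of the cross slot, at fixture y = +75 or -75 (which one changes). Origin: where the sensor's origin is when fully home in this branch: on the base plate (height 10), on the slot's centre line, 10 short of its end. Axes parallel to the fixture's.
- mark_red: Fixed RED mark of the same form at the other end of the cross slot: the branch not to be used.
- valve (a joint): Red air valve lever, to the robot's left: 0 = leaning 0.5 rad towards the robot (closed), 1.0 rad = leaning 0.5 rad away (fully open, at its stop). Starts at 0 to 0.12. Hinges about the block's y axis, 22 above the table over the block's centre; stays where it is left; moves with under 2 N at the ball.
- valve_base: Fixed dark block, 70 (x) by 50 (y) by 25 high, that carries the valve lever. Origin: centre of its underside, on the table; x is the direction in which the lever opens (away from the robot, within 17 degrees).
- valve_tip (a point): Centre of the red ball (26 diameter) at the lever's end, 80 from the hinge; about 92 above the table and 38 to the robot's side of the block's centre when closed. Rod 10 diameter.
- gauge: Loose round black gauge lying face up, 56 diameter, 45 high; origin at the centre of its underside. Leave it where it is.
- meter: Loose yellow multimeter lying on its back, 140 by 72 by 34, dial to 39 high; origin at the centre of its underside, x along its length. Leave it where it is.
Not all that is in view belongs to the job. What is shaped like the sensor but pink or purple is not meant.

How it is judged (in metres and radians):
On the way, in this order (a step that is already met when the one before it is completed fails the run):
1. the orange sensor stands fully home in the green branch, under the cover (y of sensor in the frame of mark_green between -0.005 and 0.005 m and x of sensor in the frame of mark_green between -0.009 and 0.009 m and height (world z) of sensor below 0.016 m and angle between sensor's own z axis and vertical below 0.15 rad), for 0.2 s.
2. the valve lever is all the way over (value of joint valve above 0.85 rad), for 0.2 s.
At the end, for the whole second after the job is handed in: The orange sensor stands upright and still on the fixture's base plate (origin less than 16 mm above the table, tilt under 0.15 rad), under the cover, at the end of the green branch (within 5 mm along the branch and 9 mm across it of the green mark's origin), and the valve lever is past 0.85 rad (all of step 1 and value of joint valve above 0.85 rad and linear speed of sensor below 0.02 m/s); the robot touches nothing.
It fails at once if the valve lever is swung (past 0.4 rad) while the sensor is not home in the green branch (value of joint valve above 0.4 rad and not (y of sensor in the frame of mark_green between -0.005 and 0.005 m and x of sensor in the frame of mark_green between -0.009 and 0.009 m and height (world z) of sensor below 0.016 m and angle between sensor's own z axis and vertical below 0.15 rad)).
It fails at once if the black sensor is disturbed (moved more than 30 mm) (distance of sensor_black from where it was at the start of the episode above 0.03 m).
It fails at once if the gauge is disturbed (moved more than 30 mm) (distance of gauge from where it was at the start of the episode above 0.03 m).
It fails at once if the yellow meter is disturbed (moved more than 30 mm) (distance of meter from where it was at the start of the episode above 0.03 m).
It also fails if it takes over 61 s, if anything falls off the work surface, if the arm or the gripper's body presses on something with over 40 N, if the wrist force passes 120 N, or if a joint passes its speed limit or range.

## Working session

There is one attempt and no reset: what is moved stays moved. The work goes in short steps, Python scripts to look and compute and a tool call to move; the robot and the scene stay as the last step left them, time stands still between calls to the robot, and variables do not carry over. Pictures are saved under pics/ and viewed, at most 10 in all, crops included, and the job is handed in when it is done.

Besides the shell and the picture viewer there is one more tool, called after "Emit:" in YAML: its name, and indented under it one key for each argument. arm_command: Moves the arm, as the interface text tells. Scaled input: -1 to 1 covers 250 mm each way for a shift and 1.5 rad each way for a turn. Its arguments: {"type":"object","properties":{"steps":{"type":"array"},"newtons":{"type":"number"}},"required":["steps"]}

```bash
mkdir -p pics; ls
cat > h.py <<'E'
import numpy as np, cv2
from scipy.spatial.transform import Rotation as Ro
from cell import bot
def pose():
    s=bot.observe(); return np.array(s["tool_pos"]),Ro.from_euler('xyz',s["orientation"],degrees=True).as_matrix(),s
def cam(n):
    c=bot.get_calibration(n); K=np.array(c["intrinsics"])
    if n=="wrist":
        p,R,_=pose(); T=np.eye(4);T[:3,:3]=R;T[:3,3]=p
        M=np.linalg.inv(T@np.array(c["tool_from_camera"])); return K,c["k1"],M[:3,:3],M[:3,3]
    return K,c["k1"],np.array(c["R"]),np.array(c["t"])
def proj(C,X):
    K,k,R,t=C; X=np.atleast_2d(X); c=X@R.T+t; s=c[:,:2]/c[:,2:]
    s=s*(1+k*(s**2).sum(1,keepdims=True)); return s@K[:2,:2].T+K[:2,2]
def ray(C,uv):
    K,k,R,t=C; d=np.array([k,0,0,0,0.]); s=cv2.undistortPoints(np.array([[uv]],float),K,d,None,None)[0,0]
    return -R.T@t, R.T@np.array([s[0],s[1],1])
def onz(C,uv,z):
    o,d=ray(C,uv); return o+d*(z-o[2])/d[2]
E
python3 - <<'E'
from h import *
for n in ["scene","side","wrist"]:
    C=cam(n); im=bot.camera(n); cv2.imwrite(f"pics/{n}0.png",im[:,:,::-1])
    print(n,"cam at",(-C[2].T@C[3]).round(3))
    for th in ["sensor","sensor_black","fixture","mark_green","mark_red","valve","valve_base","gauge","meter"]:
        for r in bot.cut_out(n,th)[:3]:
            m=r["mask"]; ys,xs=np.nonzero(m); print(th,round(r["confidence"],2),r["extent"],(xs.mean().round(1),ys.mean().round(1)) if len(xs) else None, im[m].mean(0).round() if len(xs) else '')
print(bot.observe()["clock"])
E
```

```text
pics
scene cam at [ 1.26  -0.088  1.032]
sensor 0.98 [173.2, 236.6, 189.1, 273.9] (np.float64(180.2), np.float64(256.9)) [74. 38. 78.]
sensor 0.8 [83.6, 225.4, 110.4, 259.5] (np.float64(96.2), np.float64(246.2)) [71. 37. 74.]
sensor 0.79 [107.3, 171.5, 133.3, 209.4] (np.float64(120.2), np.float64(188.8)) [104.  72.  75.]
sensor_black 0.57 [149.8, 159.7, 170.2, 197.1] (np.float64(158.9), np.float64(180.8)) [69. 65. 57.]
fixture 0.72 [379.6, 133.9, 412.8, 187.4] (np.float64(395.3), np.float64(167.5)) [61. 51. 47.]
fixture 0.62 [239.5, 173.3, 355.6, 259.7] (np.float64(300.3), np.float64(213.2)) [ 90. 106. 122.]
fixture 0.6 [124.0, 200.6, 149.2, 236.3] (np.float64(134.1), np.float64(221.1)) [108.  90.  64.]
mark_green 0.78 [317.1, 214.2, 347.6, 247.6] (np.float64(330.2), np.float64(231.1)) [ 42. 124.  64.]
mark_green 0.27 [240.7, 170.9, 359.8, 260.9] (np.float64(300.1), np.float64(213.5)) [ 90. 106. 121.]
mark_red 0.65 [246.9, 206.6, 278.9, 241.1] (np.float64(264.3), np.float64(222.4)) [140.  32.  28.]
valve 0.38 [416.9, 237.6, 464.6, 302.7] (np.float64(441.1), np.float64(268.4)) [110. 1
[... 1030 characters left out ...]
40.9, 295.6, 270.3, 350.3] (np.float64(257.5), np.float64(322.5)) [78. 74. 64.]
valve 0.42 [181.0, 148.5, 199.2, 172.4] (np.float64(190.5), np.float64(157.2)) [101.  73.  61.]
valve_base 0.57 [186.5, 148.0, 217.7, 188.7] (np.float64(198.9), np.float64(170.8)) [79. 71. 60.]
valve_base 0.53 [220.8, 186.5, 309.7, 259.6] (np.float64(260.0), np.float64(225.7)) [103. 108. 114.]
valve_base 0.16 [241.2, 296.1, 269.7, 348.2] (np.float64(257.4), np.float64(323.7)) [79. 75. 64.]
gauge 0.7 [381.4, 290.5, 411.8, 327.2] (np.float64(396.2), np.float64(309.2)) [46. 44. 41.]
meter 0.57 [266.5, 143.1, 317.5, 168.5] (np.float64(289.9), np.float64(155.4)) [102.  99.  54.]
wrist cam at [ 0.216 -0.537  0.385]
1.5
```

Run:
```python
import cv2,numpy as np
a=cv2.imread("pics/scene0.png")[110:320,70:480];b=cv2.imread("pics/side0.png")[130:400,160:430]
a=cv2.resize(a,None,fx=1.95,fy=1.95,interpolation=cv2.INTER_CUBIC);b=cv2.resize(b,None,fx=2.2,fy=2.2,interpolation=cv2.INTER_CUBIC)
cv2.imwrite("pics/a.png",a);cv2.imwrite("pics/b.png",b);print(a.shape,b.shape)
```

```text
(410, 800, 3) (594, 594, 3)
```

View pics/a.png

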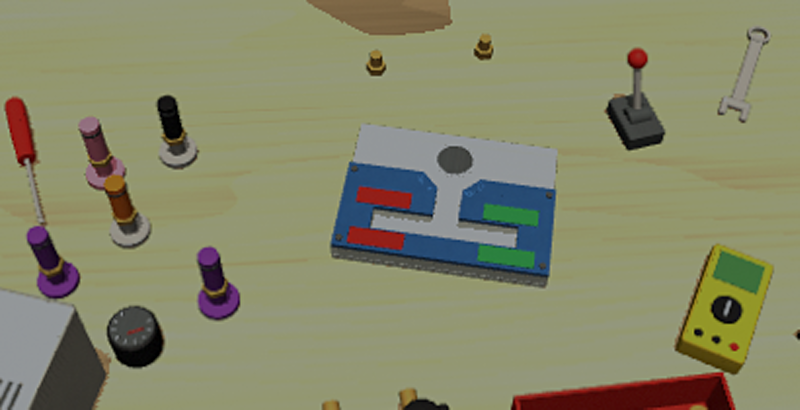

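View pics/b.png

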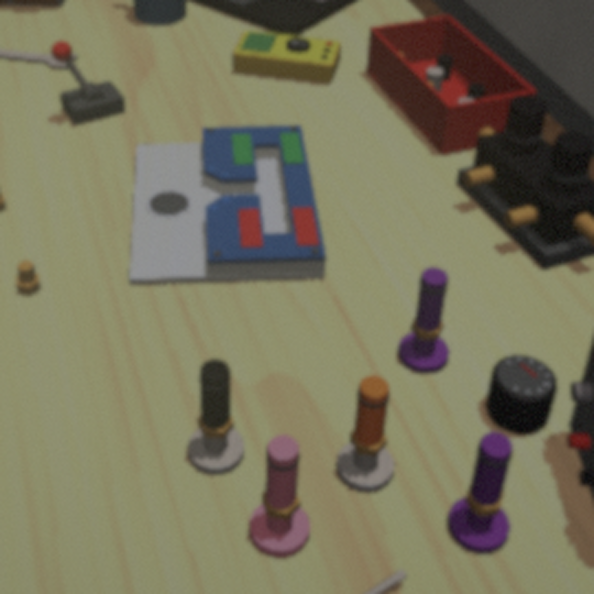

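```bash
cat > meas.py <<'E'
from h import *
from scipy.optimize import least_squares
ims={n:cv2.imread(f"pics/{n}0.png")[:,:,::-1] for n in ["scene","side"]}
Cs={n:cam(n) for n in ims}
def seg(n,f,box,nmax):
    im=ims[n].astype(int); l,t,r,b=box; r_,g_,b_=im[...,0],im[...,1],im[...,2]
    m=np.zeros(r_.shape,np.uint8); m[t:b,l:r]=f(r_,g_,b_)[t:b,l:r]
    k,L,st,ce=cv2.connectedComponentsWithStats(m,connectivity=8)
    o=sorted(range(1,k),key=lambda i:-st[i,4])[:nmax]; return [(ce[i],st[i,4]) for i in o]
G=lambda r,g,b:(g>1.4*r)&(g>1.3*b); Rd=lambda r,g,b:(r>1.8*g)&(r>1.8*b)&(r>70)
Or=lambda r,g,b:(r>1.6*g)&(g>1.1*b)&(r>60); Dk=lambda r,g,b:(r<110)&(g<110)&(b<110)
G2=lambda r,g,b:(g>1.3*r)&(g>1.15*b); Rd2=lambda r,g,b:(r>1.5*g)&(r>1.5*b)&(r>60)
print("scene G",seg("scene",G,(240,170,362,262),2),"R",seg("scene",Rd,(240,170,362,262),2),"circ",seg("scene",Dk,(285,180,325,202),1))
print("side G",seg("side",G2,(215,180,315,262),2),"R",seg("side",Rd2,(215,180,315,262),2),"circ",seg("side",Dk,(225,212,250,232),1))
print("orange",seg("scene",Or,(122,198,140,232),1),seg("side",Or,(315,295,345,345),1))
print("ball",seg("scene",Rd,(385,130,410,150),1),seg("side",Rd2,(178,144,200,165),1))
for n in ims:
    for th in ["valve_base"]: pass
E
python3 meas.py
```

```text
scene G [(array([329.09623431, 241.10460251]), np.int32(239)), (array([331.56444444, 219.88444444]), np.int32(225))] R [(array([262.15  , 231.6875]), np.int32(240)), (array([266.58986175, 210.92165899]), np.int32(217))] circ [(array([302.84653465, 191.52475248]), np.int32(202))]
side G [(array([269.79824561, 197.49122807]), np.int32(114)), (array([292.21052632, 196.78947368]), np.int32(114))] R [(array([273.33552632, 233.18421053]), np.int32(152)), (array([298.25503356, 232.39597315]), np.int32(149))] circ [(array([236.25694444, 222.15972222]), np.int32(144))]
orange [(array([131.80612245, 215.79591837]), np.int32(98))] [(array([327.78881988, 323.00621118]), np.int32(161))]
ball [(array([396.54929577, 139.12676056]), np.int32(71))] [(array([187.5625, 152.25  ]), np.int32(48))]
```

View pics/side0.png

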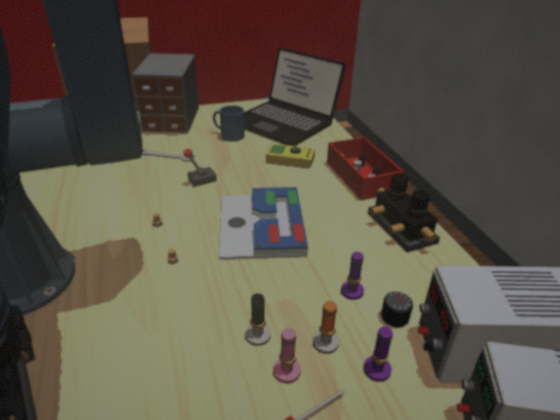

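Scene: lookalikes are pink (120,190), purple (97,246) and (180,257), and black (159,181). The target is the orange grip at scene (132,216) / side (328,323). The green mark is on the fixture's +y end, and the valve ball is at scene (397,139).

```bash
cat > fit.py <<'E'
from meas import *
a=np.linspace(0,2*np.pi,40,endpoint=False)
def hullc(C,P):
    h=cv2.convexHull(proj(C,P).astype(np.float32)); m=cv2.moments(h); return np.array([m['m10'],m['m01']])/m['m00']
cyl=np.array([[12*np.cos(t),12*np.sin(t),z] for t in a for z in (43,100)])/1e3
def fsens(p,obs): return np.concatenate([hullc(Cs[n],cyl+[p[0],p[1],0])-obs[n] for n in obs])
obs={"scene":(131.81,215.8),"side":(327.79,323.0)}
for sub in (obs,{"scene":obs["scene"]},{"side":obs["side"]}):
    r=least_squares(fsens,[.5,-.35],args=(sub,),diff_step=1e-3); print("sensor",r.x.round(4),"res",r.fun.round(2))
F={"scene":[(329.1,241.1),(331.56,219.88),(262.15,231.69),(266.59,210.92),(302.85,191.52)],
   "side":[(292.21,196.79),(269.8,197.49),(298.26,232.4),(273.34,233.18),(236.26,222.16)]}
def pts(p):
    x,y,w,d=p; L=np.array([[55+d*1e3,75,31],[55-d*1e3,75,31],[55+d*1e3,-75,31],[55-d*1e3,-75,31],[-60,0,10]])/1e3
    c,s=np.cos(w),np.sin(w); return L@np.array([[c,s,0],[-s,c,0],[0,0,1]])+[x,y,0]
for sub in (F,{"scene":F["scene"]},{"side":F["side"]}):
    r=least_squares(lambda p:np.concatenate([(proj(Cs[n],pts(p))-sub[n]).ravel() for n in sub]),[.55,0,0,.03])
    print("fixture",r.x.round(4),np.degrees(r.x[2]).round(2),"res",r.fun.round(1))
B={"scene":(396.55,139.13),"side":(187.56,152.25)}
r=least_squares(lambda p:np.concatenate([(proj(Cs[n],p)[0]-B[n]) for n in B]),[.5,.3,.09]);print("ball",r.x.round(4),r.fun.round(1))
for n,th in (("scene","gauge"),("scene","sensor_black"),("side","gauge")): pass
for n,uv in (("scene",(134.5,231)),("scene",(161.3,188.7)),("scene",(123.4,198)),("scene",(181.8,263)),("scene",(99,252)),("scene",(139,283)),("side",(258,333)),("side",(288,370)),("side",(353,290)),("side",(380,368)),("side",(397,309))):
    print(n,uv,onz(Cs[n],uv,.005 if uv[1]!=309 else .022).round(3))
E
python3 fit.py | grep -v "^scene G\|^side G"
```

```text
orange [(array([131.80612245, 215.79591837]), np.int32(98))] [(array([327.78881988, 323.00621118]), np.int32(161))]
ball [(array([396.54929577, 139.12676056]), np.int32(71))] [(array([187.5625, 152.25  ]), np.int32(48))]
sensor [ 0.5565 -0.3401] res [-3.97 -5.49  2.3  -5.14]
sensor [ 0.572  -0.3301] res [ 0. -0.]
sensor [ 0.5483 -0.3497] res [-0.  0.]
fixture [ 0.5387  0.0464 -0.231   0.029 ] -13.24 res [-0.2 -0.3 -0.2 -0.3  0.  -0.3 -0.2 -0.3 -0.1 -0.2  0.2 -0.3  0.2 -0.5
  0.2 -0.3  0.2 -0.4  0.4 -0.3]
fixture [ 0.5395  0.0467 -0.2308  0.029 ] -13.23 res [-0.   0.  -0.1 -0.   0.1 -0.  -0.1 -0.   0.   0.1]
fixture [ 0.5377  0.0451 -0.2309  0.0289] -13.23 res [-0.   0.  -0.  -0.1 -0.   0.1 -0.   0.   0.1  0. ]
ball [0.4011 0.2909 0.0952] [ 0.  -0.1  0.1  0.1]
scene (134.5, 231) [ 0.567 -0.338  0.005]
scene (161.3, 188.7) [ 0.447 -0.282  0.005]
scene (123.4, 198) [ 0.47  -0.372  0.005]
scene (181.8, 263) [ 0.658 -0.227  0.005]
scene (99, 252) [ 0.619 -0.413  0.005]
scene (139, 283) [ 0.702 -0.318  0.005]
side (258, 333) [ 0.442 -0.282  0.005]
side (288, 370) [ 0.471 -0.374  0.005]
side (353, 290) [ 0.659 -0.23   0.005]
side (380, 368) [ 0.624 -0.415  0.005]
side (397, 309) [ 0.71  -0.315  0.022]
```

```bash
cat >> h.py <<'E'
def rel(target,dyaw=0):
    p,R,s=pose(); return (R.T@(np.array(target)-p)/.25).round(4), round(np.radians(dyaw)/1.5,4)
E
python3 - <<'E'
from h import *
from scipy.optimize import least_squares
p,R,s=pose(); print(p,R.round(3),s["orientation"],s["opening"]); print(np.array(bot.get_calibration("wrist")["tool_from_camera"]).round(3))
Cs={n:cam(n) for n in ["scene","side"]};O={"scene":(131.81,215.8),"side":(327.79,323.0)}
r=least_squares(lambda p:np.concatenate([(proj(Cs[n],p)[0]-O[n]) for n in O]),[.5,-.3,.09]);print("grip",r.x.round(4),r.fun.round(1))
print(rel([0.53,-0.36,0.25]))
E
```

```text
[ 0.14715406 -0.55587569  0.23870848] [[ 0.967  0.256  0.   ]
 [ 0.256 -0.967 -0.   ]
 [ 0.     0.    -1.   ]] [ 1.79998455e+02 -1.01467589e-03  1.48244996e+01] 0.08806369779623043
[[ 0.001 -0.962 -0.272  0.071]
 [ 1.     0.001  0.    -0.   ]
 [-0.    -0.272  0.962 -0.146]
 [ 0.     0.     0.     1.   ]]
grip [ 0.5567 -0.3346  0.0524] [ 0.3 -0.3  0.3  0.2]
(array([ 1.6809, -0.3656, -0.0451]), np.float64(0.0))
```

Emit:
arm_command:
  steps:
    - {"dx":0.25,"dy":-0.08,"rz":0.1}
    - {"dx":0.5,"dy":-0.15,"rz":0.2}
    - {"dx":0.75,"dy":-0.22,"rz":0.326}
    - {"dx":1.0,"dy":-0.3,"rz":0.326,"jaw":0.2}
    - {"dx":1.0,"dy":-0.3,"rz":0.326,"jaw":0.2}

```text
validation failed for argument at $.st...
```

Run:
```python
from h import *
p,R,s=pose(); print(p,s["orientation"],s["opening"],s["clock"],rel([0.55,-0.338,0.24]))
```

```text
[ 0.14715406 -0.55587569  0.23870848] [ 1.79998455e+02 -1.01467589e-03  1.48244996e+01] 0.08806369779623043 1.5 (array([ 1.7807, -0.4302, -0.0051]), np.float64(0.0))
```

Emit:
arm_command:
  steps:
    - {"dx":0.25,"dy":-0.08,"dz":0,"rx":0,"ry":0,"rz":0.1,"jaw":0.0}
    - {"dx":0.5,"dy":-0.15,"dz":0,"rx":0,"ry":0,"rz":0.2,"jaw":0.0}
    - {"dx":0.75,"dy":-0.22,"dz":0,"rx":0,"ry":0,"rz":0.326,"jaw":0.2}
    - {"dx":1.0,"dy":-0.3,"dz":0,"rx":0,"ry":0,"rz":0.326,"jaw":0.2}
    - {"dx":1.0,"dy":-0.3,"dz":0,"rx":0,"ry":0,"rz":0.326,"jaw":0.2}

```text
clock: 2.12
tool_pos: [0.3722, -0.4172, 0.2388]
orientation: [-180.0, -0.0, -13.0]
ft_force: [0.2, -0.6, -0.2]
opening: 0.0703
gripper_force: 0.0
```

Run:
```python
from h import *
p,R,s=pose(); print(p,s["orientation"],s["opening"],s["clock"],rel([0.55,-0.338,0.24]))
```

```text
[ 0.37218892 -0.41719877  0.23882215] [-1.79980435e+02 -2.71892628e-02 -1.29615491e+01] 0.0702913702996823 2.125 (array([ 0.6221, -0.4683, -0.0043]), np.float64(0.0))
```

Emit:
arm_command:
  steps:
    - {"dx":0.2,"dy":-0.15,"dz":0,"rx":0,"ry":0,"rz":0.003,"jaw":0.2}
    - {"dx":0.4,"dy":-0.3,"dz":0,"rx":0,"ry":0,"rz":0.003,"jaw":0.2}
    - {"dx":0.62,"dy":-0.47,"dz":0,"rx":0,"ry":0,"rz":0.003,"jaw":0.2}
    - {"dx":0.62,"dy":-0.47,"dz":0,"rx":0,"ry":0,"rz":0.003,"jaw":0.2}
    - {"dx":0.62,"dy":-0.47,"dz":0,"rx":0,"ry":0,"rz":0.003,"jaw":0.2}

```text
clock: 2.75
tool_pos: [0.547, -0.3406, 0.2383]
orientation: [180.0, 0.1, -13.4]
ft_force: [-0.2, 0.1, 0.2]
opening: 0.0706
gripper_force: 0.0
```

Run:
```python
from h import *
p,R,s=pose(); print(p,s["orientation"],s["opening"],s["clock"])
C=cam("wrist"); im=bot.camera("wrist"); cv2.imwrite("pics/w1.png",im[:,:,::-1])
for r in bot.cut_out("wrist","sensor"):
    m=r["mask"]; print(r["confidence"],r["extent"],im[m].mean(0).round())
print(proj(C,[[.557,-.337,0],[.557,-.337,.1]]).round(1))
```

```text
[ 0.54704842 -0.3406426   0.2382599 ] [ 1.79989575e+02  5.80922826e-02 -1.34075753e+01] 0.07059925433044742 2.75
0.94 [251.4, 146.2, 300.4, 205.1] [126. 109.  79.]
0.85 [307.4, 223.5, 354.8, 292.6] [96. 51. 54.]
0.76 [311.6, 60.3, 371.4, 114.5] [94. 51. 97.]
0.56 [80.3, 68.8, 170.5, 124.0] [70. 35. 73.]
0.23 [0.0, 175.5, 63.6, 276.5] [34. 50. 71.]
[[276.7 170.8]
 [275.1 191.6]]
```

View pics/w1.png

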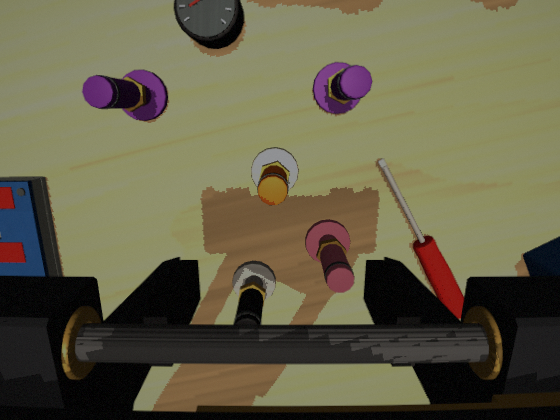

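Run:
```python
from h import *
from scipy.optimize import least_squares
C=cam("wrist"); a=np.linspace(0,6.283,60)
def ext(p):
    P=np.array([[r*np.cos(t)+p[0],r*np.sin(t)+p[1],z] for t in a for r,z in((.024,0),(.024,.01),(.012,.05),(.012,.1))])
    u=proj(C,P); return np.r_[u.min(0),u.max(0)]
o=np.array([251.4,146.2,300.4,205.1])
r=least_squares(lambda p:ext(p)-o,[.557,-.337]);print(r.x,r.fun.round(1)); x,y=r.x
print(rel([x,y,.13]),rel([x,y,.061]))
```

```text
[ 0.5573598  -0.33743553] [ 0.6 -0.  -0.6 -0. ]
(array([ 0.0403, -0.0262,  0.4342]), np.float64(0.0)) (array([ 0.0405, -0.0263,  0.7102]), np.float64(0.0))
```

Wrist crop: the orange grip top is at (273,190) with its steel flange at (275,169), and pink, black and the two purples are clearly separate. The choice is confirmed, so I'll descend and grasp.

Emit:
arm_command:
  steps:
    - {"dx":0.04,"dy":-0.026,"dz":0.2,"rx":0,"ry":0,"rz":0,"jaw":0.2}
    - {"dx":0.04,"dy":-0.026,"dz":0.4,"rx":0,"ry":0,"rz":0,"jaw":0.2}
    - {"dx":0.04,"dy":-0.026,"dz":0.58,"rx":0,"ry":0,"rz":0,"jaw":0.2}
    - {"dx":0.04,"dy":-0.026,"dz":0.71,"rx":0,"ry":0,"rz":0,"jaw":0.2}
    - {"dx":0.04,"dy":-0.026,"dz":0.71,"rx":0,"ry":0,"rz":0,"jaw":0.2}

```text
clock: 3.48
tool_pos: [0.5554, -0.3361, 0.0583]
orientation: [-179.8, 0.3, -13.6]
ft_force: [0.1, 0.7, -0.6]
opening: 0.0706
gripper_force: 0.0
```

Emit:
arm_command:
  steps:
    - {"dx":0,"dy":0,"dz":0,"rx":0,"ry":0,"rz":0,"jaw":0.8}
    - {"dx":0,"dy":0,"dz":0,"rx":0,"ry":0,"rz":0,"jaw":0.9}
    - {"dx":0,"dy":0,"dz":0,"rx":0,"ry":0,"rz":0,"jaw":0.9}
    - {"dx":0,"dy":0,"dz":0,"rx":0,"ry":0,"rz":0,"jaw":0.9}
    - {"dx":0,"dy":0,"dz":0,"rx":0,"ry":0,"rz":0,"jaw":0.9}
  newtons: 30

```text
clock: 4.1
tool_pos: [0.5588, -0.3362, 0.0615]
orientation: [180.0, -0.0, -13.4]
ft_force: [0.5, 1.4, 2.1]
opening: 0.023
gripper_force: 30.1
```

Run:
```python
from h import *
p,R,s=pose(); print(p,s["orientation"],s["opening"],s["gripper_force"],s["clock"])
w=np.radians(-13.24);Q=np.array([[np.cos(w),-np.sin(w)],[np.sin(w),np.cos(w)]]);f=lambda x,y:Q@[x,y]+[.5387,.0464]
for q in [(-60,0),(55,0),(55,75)]: print(q,f(*(np.array(q)/1e3)).round(4))
```

```text
[ 0.55877248 -0.33624693  0.0614859 ] [ 1.79999544e+02 -1.77142992e-02 -1.34383216e+01] 0.023033689576562228 30.083178729000252 4.1
(-60, 0) [0.4803 0.0601]
(55, 0) [0.5922 0.0338]
(55, 75) [0.6094 0.1068]
```

```bash
cat > trk.py <<'E'
from h import *
p=np.array([.14715406,-.55587569,.23870848]); R=Ro.from_euler('xyz',[180,0,14.8245],degrees=True)
for l in open("cmds.txt"):
    v=np.array([float(q) for q in l.split()]); p=p+R.apply(v[:3]*.25); R=R*Ro.from_rotvec(v[3:]*1.5)
def to(t): return (R.inv().apply(np.array(t)-p)/.25).round(4)
w=np.radians(-13.24);Q=np.array([[np.cos(w),-np.sin(w),0],[np.sin(w),np.cos(w),0],[0,0,1]])
FX=lambda x,y,z:Q@(np.array([x,y,z])/1e3)+[.5387,.0464,0]
print("cmd",p.round(4),R.as_euler('xyz',degrees=True).round(2)); m=pose(); print("meas",m[0].round(4),m[2]["orientation"].round(2) if hasattr(m[2]["orientation"],'round') else m[2]["orientation"])
print("fixture xyz cmd",(Q.T@(p-[.5387,.0464,0])*1e3).round(1),"meas",(Q.T@(m[0]-[.5387,.0464,0])*1e3).round(1))
E
cat > cmds.txt <<'E'
1 -.3 0 0 0 .326
.62 -.47 0 0 0 .003
.04 -.026 .71 0 0 0
E
python3 - <<'E'
from trk import *
u=to([p[0],p[1],.19]);print(u,to(FX(-60,0,190)),to(FX(-60,0,72)))
E
```

```text
cmd [ 0.5586 -0.3364  0.0612] [180.     0.   -13.45]
meas [ 0.5588 -0.3362  0.0615] [ 1.800e+02 -2.000e-02 -1.344e+01]
fixture xyz cmd [ 107.  -368.1   61.2] meas [ 107.2 -367.9   61.5]
[ 0.      0.     -0.5152] [-0.6736 -1.4698 -0.5152] [-0.6736 -1.4698 -0.0432]
```

Emit:
arm_command:
  steps:
    - {"dx":0,"dy":0,"dz":-0.2,"rx":0,"ry":0,"rz":0,"jaw":0.9}
    - {"dx":0,"dy":0,"dz":-0.4,"rx":0,"ry":0,"rz":0,"jaw":0.9}
    - {"dx":-0.1,"dy":-0.15,"dz":-0.52,"rx":0,"ry":0,"rz":0,"jaw":0.9}
    - {"dx":-0.2,"dy":-0.35,"dz":-0.52,"rx":0,"ry":0,"rz":0,"jaw":0.9}
    - {"dx":-0.3,"dy":-0.55,"dz":-0.52,"rx":0,"ry":0,"rz":0,"jaw":0.9}

```text
clock: 4.72
tool_pos: [0.5168, -0.1836, 0.191]
orientation: [-180.0, 0.0, -13.5]
ft_force: [0.6, 1.1, -3.7]
opening: 0.0228
gripper_force: 30.0
```

Emit:
arm_command:
  steps:
    - {"dx":-0.1,"dy":-0.22,"dz":0,"rx":0,"ry":0,"rz":0,"jaw":0.9}
    - {"dx":-0.2,"dy":-0.44,"dz":0,"rx":0,"ry":0,"rz":0,"jaw":0.9}
    - {"dx":-0.3,"dy":-0.66,"dz":0,"rx":0,"ry":0,"rz":0,"jaw":0.9}
    - {"dx":-0.37,"dy":-0.92,"dz":0,"rx":0,"ry":0,"rz":0,"jaw":0.9}
    - {"dx":-0.37,"dy":-0.92,"dz":0,"rx":0,"ry":0,"rz":0,"jaw":0.9}

```text
clock: 5.35
tool_pos: [0.4798, 0.0639, 0.1907]
orientation: [-180.0, 0.1, -13.1]
ft_force: [-0.0, -1.8, -3.2]
opening: 0.0233
gripper_force: 30.0
```

```bash
cat >> cmds.txt <<'E'
-.3 -.55 -.52 0 0 0
-.37 -.92 0 0 0 0
E
python3 - <<'E'
from trk import *
s=m[2];print(s["clock"],s["opening"],s["ft_force"],to(FX(-60,0,72)))
C=cam("wrist"); im=bot.camera("wrist"); cv2.imwrite("pics/w2.png",im[:,:,::-1])
E
```

```text
cmd [0.4812 0.06   0.1912] [180.     0.   -13.45]
meas [0.4798 0.0639 0.1907] [-1.7996e+02  9.0000e-02 -1.3110e+01]
fixture xyz cmd [-5.910e+01  1.000e-01  1.912e+02] meas [-61.4   3.6 190.7]
5.35 0.023302469689415652 [-0.02246817 -1.7740691  -3.17753745] [-3.600e-03  2.000e-04  4.768e-01]
```

View pics/w2.png

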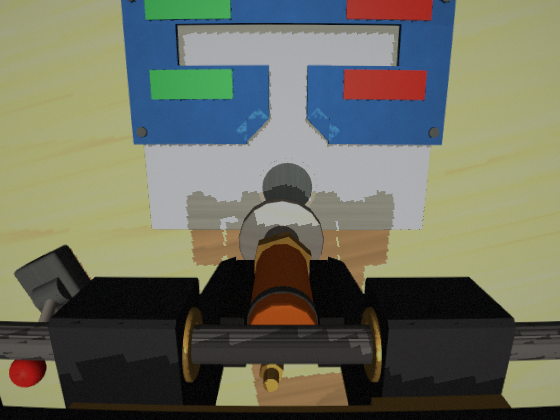

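The sensor hangs upright in the grip with its flange at (281,240). The loading circle is just ahead at (287,187), and the green end is at image left (190,40). Lowering to 1–2 mm above the plate.

Emit:
arm_command:
  steps:
    - {"dx":0,"dy":0,"dz":0.2,"rx":0,"ry":0,"rz":0,"jaw":0.9}
    - {"dx":0,"dy":0,"dz":0.36,"rx":0,"ry":0,"rz":0,"jaw":0.9}
    - {"dx":0,"dy":0,"dz":0.44,"rx":0,"ry":0,"rz":0,"jaw":0.9}
    - {"dx":0,"dy":0,"dz":0.474,"rx":0,"ry":0,"rz":0,"jaw":0.9}
    - {"dx":0,"dy":0,"dz":0.474,"rx":0,"ry":0,"rz":0,"jaw":0.9}

```text
clock: 6.02
tool_pos: [0.4816, 0.0591, 0.0728]
orientation: [180.0, -0.0, -13.5]
ft_force: [1.0, 0.6, -2.5]
opening: 0.0231
gripper_force: 30.0
```

Emit:
arm_command:
  steps:
    - {"dx":0,"dy":0,"dz":0.002,"rx":0,"ry":0,"rz":0,"jaw":0.9}
    - {"dx":0,"dy":0,"dz":0.002,"rx":0,"ry":0,"rz":0,"jaw":0.9}

```text
clock: 6.28
tool_pos: [0.4816, 0.0598, 0.0728]
orientation: [-180.0, -0.1, -13.5]
ft_force: [-0.3, -0.3, -3.0]
opening: 0.0231
gripper_force: 30.0
```

```bash
cat >> cmds.txt <<'E'
0 0 .476 0 0 0
E
python3 - <<'E'
from trk import *
from scipy.optimize import least_squares
s=m[2];print(s["clock"],s["opening"],s["ft_force"],to(FX(0,0,72)),to(FX(55,0,72)))
C=cam("wrist"); im=bot.camera("wrist"); cv2.imwrite("pics/w3.png",im[:,:,::-1])
i=im.astype(int);r,g,b=i[...,0],i[...,1],i[...,2]
for nm,M in(("G",(g>1.4*r)&(g>1.3*b)),("R",(r>2.5*g)&(r>2.5*b)&(r>90))):
    k,L,st,ce=cv2.connectedComponentsWithStats(M.astype(np.uint8)); print(nm,[(ce[j].round(1).tolist(),st[j].tolist()) for j in range(1,k) if st[j,4]>300])
c=np.array([[55+29,75,31],[55-29,75,31],[55+29,-75,31],[55-29,-75,31]]);print(proj(C,np.array([FX(*q) for q in c])).round(1))
E
```

```text
cmd [0.4812 0.06   0.0722] [180.     0.   -13.45]
meas [0.4816 0.0598 0.0728] [-1.800e+02 -6.000e-02 -1.346e+01]
fixture xyz cmd [-59.1   0.1  72.2] meas [-58.6  -0.1  72.8]
6.275 0.0231415359521281 [-0.27495984 -0.32514228 -2.95791733] [ 0.2364 -0.0006  0.0008] [ 0.4564 -0.0014  0.0008]
G [([126.1, 76.6], [58, 51, 135, 52, 6349])]
R [([439.2, 75.2], [373, 51, 135, 50, 6277])]
[[115.3 -52.1]
 [126.5  81.3]
 [449.2 -53.3]
 [438.7  80.3]]
```

View pics/w3.png

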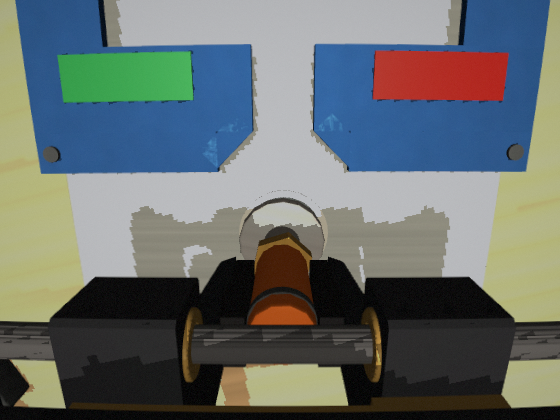

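Flange (283,235) is centred on the slot mouth (284,150), and the residual lateral error is under 1 mm. Sliding in.

Emit:
arm_command:
  steps:
    - {"dx":0.06,"dy":0,"dz":0,"rx":0,"ry":0,"rz":0,"jaw":0.9}
    - {"dx":0.12,"dy":0,"dz":0,"rx":0,"ry":0,"rz":0,"jaw":0.9}
    - {"dx":0.18,"dy":0,"dz":0,"rx":0,"ry":0,"rz":0,"jaw":0.9}
    - {"dx":0.24,"dy":0,"dz":0,"rx":0,"ry":0,"rz":0,"jaw":0.9}
    - {"dx":0.24,"dy":0,"dz":0,"rx":0,"ry":0,"rz":0,"jaw":0.9}

```text
clock: 6.95
tool_pos: [0.5409, 0.0456, 0.0722]
orientation: [-180.0, -0.0, -13.5]
ft_force: [0.6, 0.2, -2.9]
opening: 0.0231
gripper_force: 30.0
```

Emit:
arm_command:
  steps:
    - {"dx":0.06,"dy":-0.001,"dz":0,"rx":0,"ry":0,"rz":0,"jaw":0.9}
    - {"dx":0.12,"dy":-0.001,"dz":0,"rx":0,"ry":0,"rz":0,"jaw":0.9}
    - {"dx":0.18,"dy":-0.001,"dz":0,"rx":0,"ry":0,"rz":0,"jaw":0.9}
    - {"dx":0.224,"dy":-0.001,"dz":0,"rx":0,"ry":0,"rz":0,"jaw":0.9}
    - {"dx":0.224,"dy":-0.001,"dz":0,"rx":0,"ry":0,"rz":0,"jaw":0.9}

```text
clock: 7.58
tool_pos: [0.5954, 0.033, 0.0729]
orientation: [-180.0, -0.1, -13.5]
ft_force: [-0.5, -1.0, -0.0]
opening: 0.0088
gripper_force: 0.0
```

```bash
cat >> cmds.txt <<'E'
.24 0 0 0 0 0
.224 -.001 0 0 0 0
E
python3 - <<'E'
from trk import *
s=m[2];print(s["clock"],s["opening"],s["ft_force"],to(FX(57,70,72)))
C=cam("wrist"); im=bot.camera("wrist"); cv2.imwrite("pics/w4.png",im[:,:,::-1])
E
```

```text
cmd [0.5941 0.0333 0.0722] [180.     0.   -13.45]
meas [0.5954 0.033  0.0729] [-1.7999e+02 -1.2000e-01 -1.3460e+01]
fixture xyz cmd [56.9 -0.1 72.2] meas [58.2 -0.1 72.9]
7.575 0.008794850714534062 [-0.50619871 -1.03362979 -0.02650196] [-0.0006 -0.2805  0.0008]
```

View pics/w4.png

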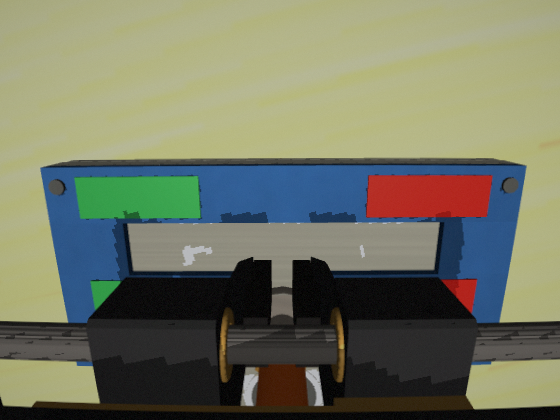

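The sensor slipped: the jaws closed to 8.8 mm and the orange grip is left behind at (283,390). I'll lift clear and locate it again.

Emit:
arm_command:
  steps:
    - {"dx":0,"dy":0,"dz":-0.2,"rx":0,"ry":0,"rz":0,"jaw":0.9}
    - {"dx":0,"dy":0,"dz":-0.4,"rx":0,"ry":0,"rz":0,"jaw":0.9}
    - {"dx":-0.2,"dy":0,"dz":-0.5,"rx":0,"ry":0,"rz":0,"jaw":0.2}
    - {"dx":-0.4,"dy":0,"dz":-0.5,"rx":0,"ry":0,"rz":0,"jaw":0.2}
    - {"dx":-0.4,"dy":0,"dz":-0.5,"rx":0,"ry":0,"rz":0,"jaw":0.2}

```text
clock: 8.25
tool_pos: [0.4936, 0.0576, 0.1971]
orientation: [180.0, 0.1, -13.4]
ft_force: [0.4, -0.4, 1.2]
opening: 0.0367
gripper_force: 0.0
```

Emit:
arm_command:
  steps:
    - {"dx":0,"dy":0,"dz":0,"rx":0,"ry":0,"rz":0,"jaw":0.2}
    - {"dx":0,"dy":0,"dz":0,"rx":0,"ry":0,"rz":0,"jaw":0.2}

```text
clock: 8.5
tool_pos: [0.4979, 0.0561, 0.1975]
orientation: [-180.0, -0.1, -13.5]
ft_force: [0.2, -0.7, 0.5]
opening: 0.0566
gripper_force: 0.0
```

```bash
echo "-.4 0 -.5 0 0 0" >> cmds.txt
cat > look.py <<'E'
from trk import *
import sys
def look(tag):
    W=[]
    for n,box in (("scene",(225,130,375,270)),("side",(205,140,330,270)),("wrist",(0,0,560,420))):
        C=cam(n); im=bot.camera(n); cv2.imwrite(f"pics/{n}_{tag}.png",im[:,:,::-1])
        i=im.astype(int);r,g,b=i[...,0],i[...,1],i[...,2]; M=((r>1.5*g)&(g>1.25*b)&(r>60)&(g>.25*r)).astype(np.uint8)
        k=np.zeros_like(M);l,t,rr,bb=box;k[t:bb,l:rr]=M[t:bb,l:rr]
        N,L,st,ce=cv2.connectedComponentsWithStats(k)
        for j in range(1,N):
            if st[j,4]>25:
                print(n,ce[j].round(1),st[j])
        for q in bot.cut_out(n,"sensor")[:4]:
            e=q["extent"]; print(n,"net",round(q["confidence"],2),e,im[q["mask"]].mean(0).round())
    # prediction
E
python3 - <<'E'
from look import *
print(m[2]["clock"],m[2]["opening"]); look("s1")
for n in("scene","side","wrist"):
    C=cam(n)
    for x in (-20,0,20,40): print(n,x,proj(C,[FX(x,0,10),FX(x,0,110)]).round(0).tolist())
a=[cv2.imread("pics/wrist_s1.png"),cv2.imread("pics/scene_s1.png")[130:280,220:370],cv2.imread("pics/side_s1.png")[130:280,190:340]]
a=[cv2.resize(a[0],(480,360)),cv2.resize(a[1],(300,300)),cv2.resize(a[2],(300,300))]
o=np.zeros((600,800,3),np.uint8);o[:360,:480]=a[0];o[:300,490:790]=a[1];o[300:600,490:790]=a[2];cv2.imwrite("pics/comb1.png",o)
E
```

```text
cmd [0.4968 0.0565 0.1972] [180.     0.   -13.45]
meas [0.4979 0.0561 0.1975] [-1.800e+02 -5.000e-02 -1.348e+01]
fixture xyz cmd [-43.1   0.3 197.2] meas [-4.190e+01  1.000e-01  1.975e+02]
8.5 0.05664018317849075
scene [301.6 198.1] [297 192  11  13 114]
scene net 0.93 [109.1, 172.0, 134.4, 209.5] [110.  76.  80.]
scene net 0.84 [294.0, 184.7, 307.7, 218.4] [102.  79.  54.]
scene net 0.82 [171.6, 237.6, 193.3, 275.0] [84. 51. 85.]
scene net 0.67 [81.7, 229.4, 113.3, 260.6] [76. 41. 78.]
side [260.5 201.6] [258 195   7  14  68]
side net 0.88 [364.2, 324.7, 391.8, 381.7] [65. 42. 66.]
side net 0.87 [270.4, 327.1, 302.6, 383.8] [104.  76.  76.]
side net 0.84 [251.2, 184.2, 269.4, 225.0] [86. 70. 60.]
side net 0.75 [344.5, 252.0, 364.0, 298.0] [67. 48. 67.]
wrist [367.1  23.4] [363  17   8  14  31]
wrist [391.9  30.9] [385  18  13  25  83]
wrist [408.2  31.9] [398  18  22  29 190]
wrist [384.1 108.8] [378  96  14  26  77]
wrist [408.8 104.2] [402 100  13   9  49]
wrist [368.3 113.5] [365 107   8  15  37]
wrist [403.6 116. ] [395 109  19  13  90]
wrist [284.2 136.5] [267 130  33  26  87]
wrist [276.9 167.2] [264 159  29  13  34]
wrist net 0.83 [257.4, 111.0, 308.9, 171.2] [138. 120.  77.]
scene -20 [[301.0, 205.0], [303.0, 178.0]]
scene 0 [[300.0, 211.0], [302.0, 185.0]]
scene 20 [[299.0, 218.0], [301.0, 192.0]]
scene 40 [[297.0, 225.0], [300.0, 199.0]]
side -20 [[253.0, 221.0], [252.0, 187.0]]
side 0 [[261.0, 221.0], [261.0, 187.0]]
side 20 [[269.0, 221.0], [269.0, 187.0]]
side 40 [[277.0, 221.0], [278.0, 186.0]]
wrist -20 [[283.0, 165.0], [283.0, 187.0]]
wrist 0 [[283.0, 142.0], [283.0, 156.0]]
wrist 20 [[283.0, 118.0], [283.0, 123.0]]
wrist 40 [[282.0, 94.0], [283.0, 88.0]]
```

View pics/comb1.png

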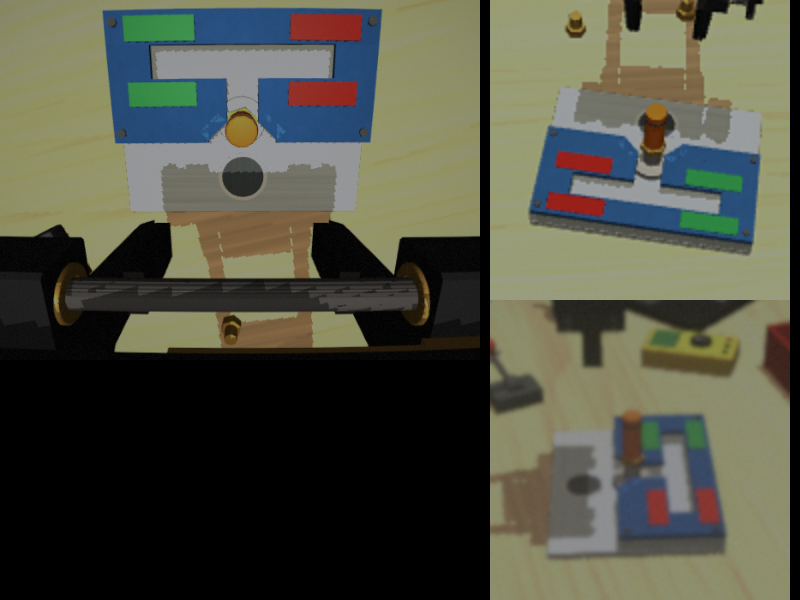

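Run:
```python
from trk import *
from scipy.optimize import least_squares
a=np.linspace(0,6.283,60)
def ext(C,p,cap=1):
    P=np.array([[r*np.cos(t),r*np.sin(t),z] for t in a for r,z in((.024,.010),(.024,.02),(.012,.06),(.012,.11))])+[p[0],p[1],0]
    u=proj(C,P); return np.r_[u.min(0),u.max(0)]
E={"wrist":[257.4,111,308.9,171.2],"scene":[294,184.7,307.7,218.4],"side":[251.2,184.2,269.4,225]}
for n in E:
    C=cam(n); 
    for x in (-5,0,5,10): print(n,x,(ext(C,FX(x,0,0))-E[n]).round(1))
print([to(FX(x,0,z)) for x,z in((0,197),(0,62))])
```

```text
cmd [0.4968 0.0565 0.1972] [180.     0.   -13.45]
meas [0.497  0.0564 0.197 ] [ 1.800e+02  3.000e-02 -1.346e+01]
fixture xyz cmd [-43.1   0.3 197.2] meas [-42.9   0.2 197. ]
wrist -5 [-2.8  8.5  1.9 11.5]
wrist 0 [-3.   2.6  2.   3.6]
wrist 5 [-3.1 -3.4  2.1 -4.3]
wrist 10 [ -3.2  -9.7   2.2 -12. ]
scene -5 [-4.3 -5.8  2.7 -0.5]
scene 0 [-4.6 -4.1  2.4  1.3]
scene 5 [-4.9 -2.3  2.2  3. ]
scene 10 [-5.2 -0.6  1.9  4.8]
side -5 [-2.  -0.1 -0.6  2.1]
side 0 [ 0.  -0.2  1.4  2. ]
side 5 [ 2.1 -0.2  3.5  2. ]
side 10 [ 4.1 -0.3  5.5  1.9]
[array([0.1724, 0.0004, 0.0008]), array([1.724e-01, 4.000e-04, 5.408e-01])]
```

The sensor still stands upright on the plate at fixture x≈1, y≈0 (wrist 283,141), and nothing else has moved. Regrasping a little lower and firmer.

Emit:
arm_command:
  steps:
    - {"dx":0.176,"dy":0,"dz":0,"rx":0,"ry":0,"rz":0,"jaw":0.2}
    - {"dx":0.176,"dy":0,"dz":0.2,"rx":0,"ry":0,"rz":0,"jaw":0.2}
    - {"dx":0.176,"dy":0,"dz":0.4,"rx":0,"ry":0,"rz":0,"jaw":0.2}
    - {"dx":0.176,"dy":0,"dz":0.54,"rx":0,"ry":0,"rz":0,"jaw":0.2}
    - {"dx":0.176,"dy":0,"dz":0.54,"rx":0,"ry":0,"rz":0,"jaw":0.2}

```text
clock: 9.43
tool_pos: [0.537, 0.0466, 0.0593]
orientation: [180.0, 0.4, -13.5]
ft_force: [0.6, 0.6, 0.8]
opening: 0.0705
gripper_force: 0.0
```

Emit:
arm_command:
  steps:
    - {"dx":0,"dy":0,"dz":0,"rx":0,"ry":0,"rz":0,"jaw":0.2}
    - {"dx":0,"dy":0,"dz":0,"rx":0,"ry":0,"rz":0,"jaw":1.0}
    - {"dx":0,"dy":0,"dz":0,"rx":0,"ry":0,"rz":0,"jaw":1.0}
    - {"dx":0,"dy":0,"dz":0,"rx":0,"ry":0,"rz":0,"jaw":1.0}
    - {"dx":0,"dy":0,"dz":0,"rx":0,"ry":0,"rz":0,"jaw":1.0}
  newtons: 40

```text
clock: 10.05
tool_pos: [0.5397, 0.0463, 0.0625]
orientation: [-180.0, -0.0, -13.4]
ft_force: [0.4, -0.4, -0.3]
opening: 0.0324
gripper_force: 0.0
```

Emit:
arm_command:
  steps:
    - {"dx":0,"dy":0,"dz":-0.004,"rx":0,"ry":0,"rz":0,"jaw":1.0}
    - {"dx":0.02,"dy":0,"dz":-0.004,"rx":0,"ry":0,"rz":0,"jaw":1.0}
    - {"dx":0.03,"dy":0,"dz":-0.004,"rx":0,"ry":0,"rz":0,"jaw":1.0}
    - {"dx":0.04,"dy":0,"dz":-0.004,"rx":0,"ry":0,"rz":0,"jaw":1.0}

```text
clock: 10.55
tool_pos: [0.5492, 0.044, 0.0631]
orientation: [180.0, 0.0, -13.4]
ft_force: [-2.3, -0.3, 2.1]
opening: 0.0233
gripper_force: 40.0
```

Emit:
arm_command:
  steps:
    - {"dx":0.03,"dy":0,"dz":0,"rx":0,"ry":0,"rz":0,"jaw":1.0}
    - {"dx":0.06,"dy":0,"dz":0,"rx":0,"ry":0,"rz":0,"jaw":1.0}
    - {"dx":0.06,"dy":0,"dz":0,"rx":0,"ry":0,"rz":0,"jaw":1.0}

```text
clock: 10.92
tool_pos: [0.565, 0.0401, 0.0632]
orientation: [-180.0, -0.1, -13.5]
ft_force: [1.0, 1.0, -2.5]
opening: 0.0228
gripper_force: 40.0
```

```bash
cat >> cmds.txt <<'E'
.176 0 .54 0 0 0
.04 0 -.004 0 0 0
.06 0 0 0 0 0
E
python3 - <<'E'
from look import *
print(m[2]["clock"],m[2]["opening"],m[2]["ft_force"],m[2]["ft_torque"]); look("s2")
for n in("scene","side"):
    C=cam(n)
    for x in (10,25): print(n,x,proj(C,[FX(x,0,10),FX(x,0,62)]).round(0).tolist())
E
```

```text
cmd [0.5639 0.0405 0.0632] [180.     0.   -13.45]
meas [0.565  0.0401 0.0632] [-1.800e+02 -9.000e-02 -1.347e+01]
fixture xyz cmd [25.9 -0.  63.2] meas [27.1 -0.1 63.2]
10.925 0.022828533210290856 [ 1.01719557  0.9914815  -2.47709978] [ 0.05122185 -0.08315757  0.02380644]
scene [300.8 198. ] [296 196  11   6  43]
scene [299.9 207.7] [295 201  11  14 110]
scene net 0.87 [171.6, 235.8, 190.1, 275.6] [85. 51. 86.]
scene net 0.83 [108.9, 169.0, 135.0, 210.8] [114.  82.  84.]
scene net 0.74 [83.5, 225.9, 110.0, 261.1] [79. 45. 80.]
scene net 0.66 [290.3, 190.2, 305.4, 228.9] [90. 69. 51.]
side net 0.77 [271.2, 327.8, 301.7, 385.2] [105.  75.  77.]
side net 0.7 [341.2, 252.7, 366.2, 299.6] [70. 52. 69.]
side net 0.55 [363.2, 327.9, 391.3, 377.5] [65. 42. 67.]
side net 0.49 [264.7, 212.0, 283.4, 221.3] [83. 78. 73.]
wrist [281.6 274.6] [ 249  247   66   63 2520]
wrist [281.4 314.2] [ 247  301   70   24 1275]
wrist [281.5 368.9] [253 364  58  13 552]
wrist net 0.98 [243.3, 197.4, 318.7, 376.7] [113.  80.  57.]
scene 10 [[299.0, 215.0], [300.0, 201.0]]
scene 25 [[298.0, 220.0], [300.0, 207.0]]
side 10 [[265.0, 221.0], [265.0, 204.0]]
side 25 [[271.0, 221.0], [271.0, 203.0]]
```

Emit:
arm_command:
  steps:
    - {"dx":0.03,"dy":0,"dz":0,"rx":0,"ry":0,"rz":0,"jaw":1.0}
    - {"dx":0.06,"dy":0,"dz":0,"rx":0,"ry":0,"rz":0,"jaw":1.0}
    - {"dx":0.09,"dy":0,"dz":0,"rx":0,"ry":0,"rz":0,"jaw":1.0}
    - {"dx":0.12,"dy":0,"dz":0,"rx":0,"ry":0,"rz":0,"jaw":1.0}
    - {"dx":0.12,"dy":0,"dz":0,"rx":0,"ry":0,"rz":0,"jaw":1.0}

```text
clock: 11.85
tool_pos: [0.5939, 0.0332, 0.0631]
orientation: [180.0, -0.0, -13.5]
ft_force: [1.0, 0.4, 2.1]
opening: 0.023
gripper_force: 40.0
```

Emit:
arm_command:
  steps:
    - {"dx":0,"dy":-0.03,"dz":0,"rx":0,"ry":0,"rz":0,"jaw":1.0}
    - {"dx":0,"dy":-0.06,"dz":0,"rx":0,"ry":0,"rz":0,"jaw":1.0}
    - {"dx":0,"dy":-0.06,"dz":0,"rx":0,"ry":0,"rz":0,"jaw":1.0}

```text
clock: 12.22
tool_pos: [0.5964, 0.0491, 0.0631]
orientation: [-180.0, 0.0, -13.4]
ft_force: [-0.0, -0.1, -2.5]
opening: 0.0231
gripper_force: 40.0
```

```bash
cat >> cmds.txt <<'E'
.12 0 0 0 0 0
0 -.06 0 0 0 0
E
python3 - <<'E'
from trk import *
print(m[2]["clock"],m[2]["opening"],m[2]["ft_force"],m[2]["ft_torque"],to(FX(56,70,63)))
E
```

```text
cmd [0.5966 0.0481 0.0632] [180.     0.   -13.45]
meas [0.5964 0.0491 0.0631] [-1.7998e+02  1.0000e-02 -1.3390e+01]
fixture xyz cmd [56.  14.9 63.2] meas [55.6 15.9 63.1]
12.225 0.02306511262455782 [-0.02369832 -0.11005092 -2.50412091] [0.07029204 0.04555066 0.02984167] [-0.0006 -0.2205  0.0008]
```

Emit:
arm_command:
  steps:
    - {"dx":0,"dy":-0.05,"dz":0,"rx":0,"ry":0,"rz":0,"jaw":1.0}
    - {"dx":0,"dy":-0.1,"dz":0,"rx":0,"ry":0,"rz":0,"jaw":1.0}
    - {"dx":0,"dy":-0.15,"dz":0,"rx":0,"ry":0,"rz":0,"jaw":1.0}
    - {"dx":0,"dy":-0.2,"dz":0,"rx":0,"ry":0,"rz":0,"jaw":1.0}
    - {"dx":0,"dy":-0.22,"dz":0,"rx":0,"ry":0,"rz":0,"jaw":1.0}

```text
clock: 12.85
tool_pos: [0.6095, 0.1028, 0.0632]
orientation: [-180.0, 0.0, -13.4]
ft_force: [1.0, -0.3, -3.9]
opening: 0.0232
gripper_force: 40.0
```

Emit:
arm_command:
  steps:
    - {"dx":0,"dy":-0.008,"dz":0,"rx":0,"ry":0,"rz":0,"jaw":1.0}
    - {"dx":0,"dy":-0.016,"dz":0,"rx":0,"ry":0,"rz":0,"jaw":1.0}
    - {"dx":0,"dy":-0.016,"dz":0,"rx":0,"ry":0,"rz":0,"jaw":1.0}

```text
clock: 13.22
tool_pos: [0.6103, 0.1053, 0.0632]
orientation: [180.0, 0.0, -13.5]
ft_force: [-0.2, 0.8, -2.8]
opening: 0.0231
gripper_force: 40.0
```

Emit:
arm_command:
  steps:
    - {"dx":0,"dy":-0.004,"dz":0,"rx":0,"ry":0,"rz":0,"jaw":1.0}
    - {"dx":0,"dy":-0.008,"dz":0,"rx":0,"ry":0,"rz":0,"jaw":1.0}
    - {"dx":0,"dy":-0.008,"dz":0,"rx":0,"ry":0,"rz":0,"jaw":1.0}

```text
clock: 13.6
tool_pos: [0.6106, 0.1062, 0.0632]
orientation: [179.9, 0.0, -13.5]
ft_force: [-2.3, -5.0, -1.3]
opening: 0.0234
gripper_force: 40.0
```

```bash
cat >> cmds.txt <<'E'
0 -.22 0 0 0 0
0 -.016 0 0 0 0
0 -.008 0 0 0 0
E
python3 - <<'E'
from trk import *
print(m[2]["clock"],m[2]["opening"],m[2]["ft_force"],m[2]["ft_torque"])
E
```

```text
cmd [0.6108 0.1074 0.0632] [180.     0.   -13.45]
meas [0.6106 0.1062 0.0632] [ 1.7989e+02  2.0000e-02 -1.3450e+01]
fixture xyz cmd [56.2 75.9 63.2] meas [56.3 74.7 63.2]
13.6 0.023365594703540736 [-2.31270145 -4.99692616 -1.33792582] [-0.98307352  0.3400562   0.04904691]
```

Contact at y≈74.7 (5 N). Lowering onto the plate, then releasing.

Emit:
arm_command:
  steps:
    - {"dx":0,"dy":0.002,"dz":0.004,"rx":0,"ry":0,"rz":0,"jaw":1.0}
    - {"dx":0,"dy":0.002,"dz":0.004,"rx":0,"ry":0,"rz":0,"jaw":1.0}
    - {"dx":0,"dy":0.002,"dz":0.004,"rx":0,"ry":0,"rz":0,"jaw":0.7}
    - {"dx":0,"dy":0.002,"dz":0.004,"rx":0,"ry":0,"rz":0,"jaw":0.3}
    - {"dx":0,"dy":0.002,"dz":0.004,"rx":0,"ry":0,"rz":0,"jaw":0.3}

```text
clock: 14.22
tool_pos: [0.6109, 0.1072, 0.0624]
orientation: [-180.0, -0.0, -13.4]
ft_force: [0.1, 0.8, 1.0]
opening: 0.0448
gripper_force: 0.0
```

Emit:
arm_command:
  steps:
    - {"dx":0,"dy":0,"dz":0,"rx":0,"ry":0,"rz":0,"jaw":0.3}
    - {"dx":0,"dy":0,"dz":-0.2,"rx":0,"ry":0,"rz":0,"jaw":0.3}
    - {"dx":0,"dy":0,"dz":-0.4,"rx":0,"ry":0,"rz":0,"jaw":0.3}
    - {"dx":-0.15,"dy":0,"dz":-0.56,"rx":0,"ry":0,"rz":0,"jaw":0.3}
    - {"dx":-0.3,"dy":0,"dz":-0.56,"rx":0,"ry":0,"rz":0,"jaw":0.3}

```text
clock: 14.85
tool_pos: [0.5394, 0.1246, 0.2064]
orientation: [-179.9, -0.4, -13.5]
ft_force: [0.5, 0.2, -0.1]
opening: 0.0617
gripper_force: 0.0
```

Emit:
arm_command:
  steps:
    - {"dx":0,"dy":0,"dz":0,"rx":0,"ry":0,"rz":0,"jaw":0.3}
    - {"dx":0,"dy":0,"dz":0,"rx":0,"ry":0,"rz":0,"jaw":0.3}

```text
clock: 15.1
tool_pos: [0.5382, 0.1243, 0.2023]
orientation: [-180.0, -0.0, -13.4]
ft_force: [0.9, -0.3, -0.4]
opening: 0.0617
gripper_force: 0.0
```

```bash
cat >> cmds.txt <<'E'
0 .002 .004 0 0 0
-.3 0 -.56 0 0 0
E
cat > chk.py <<'E'
from trk import *
import sys
def hc(C,P):
    h=cv2.convexHull(proj(C,P).astype(np.float32))[:,0]; return np.r_[h.min(0),h.max(0)]
a=np.linspace(0,6.283,60)
grip=np.array([[12*np.cos(t),12*np.sin(t),z] for t in a for z in (52,110)])
def chk(tag):
    print(m[2]["clock"],m[2]["opening"])
    for n,box in (("wrist",None),("scene",None),("side",None)):
        C=cam(n); im=bot.camera(n); cv2.imwrite(f"pics/{n}_{tag}.png",im[:,:,::-1])
        pr=hc(C,np.array([FX(*(g+[55,75,0])) for g in grip])); b=[int(v) for v in (pr[0]-12,pr[1]-12,pr[2]+12,pr[3]+12)]; b=[max(v,0) for v in b]
        i=im.astype(int);r,g,bl=i[...,0],i[...,1],i[...,2]; M=((r>1.35*g)&(g>1.15*bl)&(r>45)).astype(np.uint8)
        k=np.zeros_like(M);k[b[1]:b[3],b[0]:b[2]]=M[b[1]:b[3],b[0]:b[2]]
        N,L,st,ce=cv2.connectedComponentsWithStats(k); j=1+np.argmax(st[1:,4]) if N>1 else 0; s=st[j]
        print(n,"pred grip",pr.round(1),"orange",[s[0],s[1],s[0]+s[2],s[1]+s[3]],s[4])
E
python3 - <<'E'
from chk import *
chk("h1")
a=[cv2.imread("pics/wrist_h1.png"),cv2.imread("pics/scene_h1.png")[130:280,220:370],cv2.imread("pics/side_h1.png")[130:280,170:320]]
a=[cv2.resize(a[0],(480,360)),cv2.resize(a[1],(300,300)),cv2.resize(a[2],(300,300))]
o=np.zeros((600,800,3),np.uint8);o[:360,:480]=a[0];o[:300,490:790]=a[1];o[300:600,490:790]=a[2];cv2.imwrite("pics/comb2.png",o)
E
```

```text
cmd [0.5377 0.1244 0.2022] [180.     0.   -13.45]
meas [0.5382 0.1243 0.2023] [-1.7999e+02 -5.0000e-02 -1.3440e+01]
fixture xyz cmd [-18.8  75.7 202.2] meas [-18.3  75.8 202.3]
15.1 0.06173560865675124
wrist pred grip [264.2  84.5 303.4 124.9] orange [np.int32(265), np.int32(82), np.int32(303), np.int32(121)] 206
scene pred grip [325.7 205.  339.6 229.3] orange [np.int32(326), np.int32(207), np.int32(340), np.int32(233)] 225
side pred grip [276.7 167.8 286.7 192.4] orange [np.int32(278), np.int32(177), np.int32(286), np.int32(193)] 100
```

View pics/comb2.png

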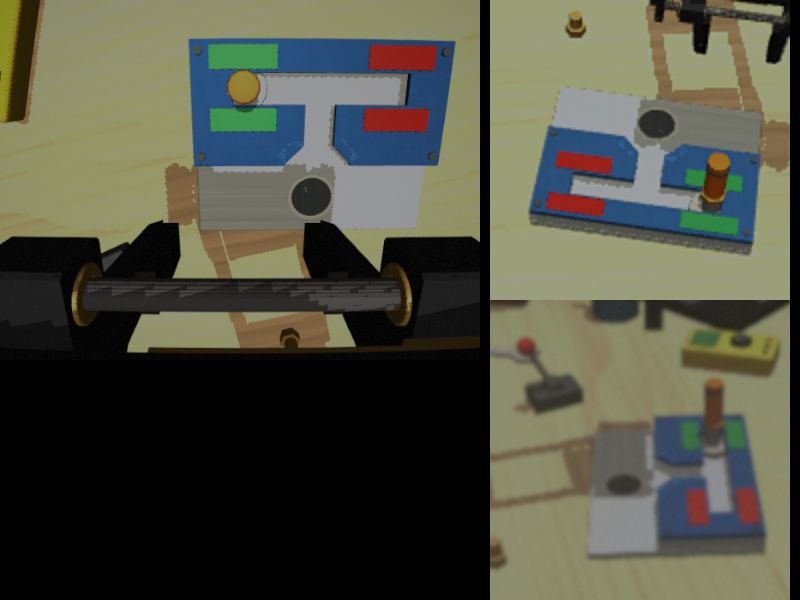

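The sensor stands home at the green end: wrist (244,87) in the crop, with predicted and observed outlines agreeing within about 1 mm in all cameras. Now the valve, starting with a hover to measure its direction.

Run:
```python
from trk import *
print(to([.40,.26,.25]))
```

```text
cmd [0.5377 0.1244 0.2022] [180.     0.   -13.45]
meas [0.5384 0.1241 0.2018] [ 1.800e+02  1.000e-02 -1.347e+01]
fixture xyz cmd [-18.8  75.7 202.2] meas [-18.1  75.6 201.8]
[-0.6619 -0.3995 -0.1912]
```

Emit:
arm_command:
  steps:
    - {"dx":-0.2,"dy":-0.12,"dz":-0.1,"rx":0,"ry":0,"rz":0,"jaw":1.0}
    - {"dx":-0.4,"dy":-0.24,"dz":-0.19,"rx":0,"ry":0,"rz":0,"jaw":1.0}
    - {"dx":-0.6,"dy":-0.36,"dz":-0.19,"rx":0,"ry":0,"rz":0,"jaw":1.0}
    - {"dx":-0.66,"dy":-0.4,"dz":-0.19,"rx":0,"ry":0,"rz":0,"jaw":1.0}
    - {"dx":-0.66,"dy":-0.4,"dz":-0.19,"rx":0,"ry":0,"rz":0,"jaw":1.0}

```text
clock: 15.88
tool_pos: [0.4005, 0.2605, 0.2495]
orientation: [180.0, -0.0, -13.3]
ft_force: [0.4, -1.0, -0.7]
opening: 0.0141
gripper_force: 0.0
```

Emit:
arm_command:
  steps:
    - {"dx":0,"dy":0,"dz":0,"rx":0,"ry":0,"rz":0,"jaw":1.0}
    - {"dx":0,"dy":0,"dz":0,"rx":0,"ry":0,"rz":0,"jaw":1.0}

```text
clock: 16.12
tool_pos: [0.4015, 0.259, 0.2494]
orientation: [180.0, 0.0, -13.6]
ft_force: [0.2, -0.2, -1.3]
opening: 0.0002
gripper_force: 0.0
```

```bash
cat >> cmds.txt <<'E'
-.66 -.4 -.19 0 0 0
E
python3 - <<'E'
from trk import *
C=cam("wrist"); im=bot.camera("wrist"); cv2.imwrite("pics/v1.png",im[:,:,::-1]); print(m[2]["clock"],m[2]["opening"])
i=im.astype(int);r,g,b=i[...,0],i[...,1],i[...,2]
k,L,st,ce=cv2.connectedComponentsWithStats(((r>2*g)&(r>2*b)&(r>80)).astype(np.uint8))
for j in range(1,k):
    if st[j,4]>60: print("red",ce[j].round(1),st[j],onz(C,ce[j],.0952).round(4))
for q in bot.cut_out("wrist","valve_base")[:2]:
    M=q["mask"].astype(np.uint8); print(q["confidence"],q["extent"],M.sum())
    Z=M.astype(bool)&(r<120)&(abs(r-b)<40); c=max(cv2.findContours(Z.astype(np.uint8),0,2)[0],key=cv2.contourArea); rc=cv2.minAreaRect(c); bx=cv2.boxPoints(rc); print(rc,[onz(C,v,.02).round(3).tolist() for v in bx])
E
```

```text
cmd [0.4005 0.26   0.2497] [180.     0.   -13.45]
meas [0.4015 0.259  0.2494] [ 1.7997e+02  2.0000e-02 -1.3560e+01]
fixture xyz cmd [-183.4  176.3  249.7] meas [-182.2  175.6  249.4]
16.125 0.00020553762913658223
red [245.4 203.8] [231 190  29  30 665] [0.404  0.2899 0.0952]
0.88 [195.6, 112.4, 275.8, 221.6] 4540
((237.90003967285156, 155.30001831054688), (72.00138854980469, 52.32398986816406), 63.43495178222656) [[0.466, 0.329, 0.02], [0.476, 0.278, 0.02], [0.408, 0.263, 0.02], [0.396, 0.315, 0.02]]
0.61 [332.8, 0.0, 560.0, 99.2] 21727
((462.75006103515625, 52.25), (43.84062194824219, 47.37614822387695), 45.0) [[0.488, 0.095, 0.02], [0.51, 0.059, 0.02], [0.477, 0.033, 0.02], [0.453, 0.069, 0.02]]
```

View pics/v1.png

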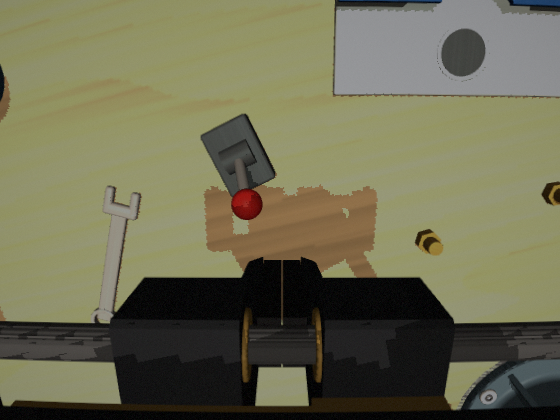

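The valve block is centred at about (238,155) with the ball at (245,204), giving an opening direction of ≈ +12° in the world frame. Aligning the closed fingers behind the ball.

Run:
```python
from trk import *
print(to([.3675,.282,.25]),to([.3675,.282,.082]))
```

```text
cmd [0.4005 0.26   0.2497] [180.     0.   -13.45]
meas [0.4012 0.2592 0.2495] [ 1.7998e+02  2.0000e-02 -1.3550e+01]
fixture xyz cmd [-183.4  176.3  249.7] meas [-182.6  175.7  249.5]
[-0.1488 -0.0549 -0.0012] [-0.1488 -0.0549  0.6708]
```

Emit:
arm_command:
  steps:
    - {"dx":-0.15,"dy":-0.055,"dz":0,"rx":0,"ry":0,"rz":-0.12,"jaw":1.0}
    - {"dx":-0.15,"dy":-0.055,"dz":0,"rx":0,"ry":0,"rz":-0.24,"jaw":1.0}
    - {"dx":-0.15,"dy":-0.055,"dz":0.2,"rx":0,"ry":0,"rz":-0.296,"jaw":1.0}
    - {"dx":-0.15,"dy":-0.055,"dz":0.4,"rx":0,"ry":0,"rz":-0.296,"jaw":1.0}
    - {"dx":-0.15,"dy":-0.055,"dz":0.6,"rx":0,"ry":0,"rz":-0.296,"jaw":1.0}

```text
clock: 16.85
tool_pos: [0.3678, 0.2818, 0.0986]
orientation: [-180.0, -0.1, 11.9]
ft_force: [-0.4, -0.9, 0.3]
opening: 0.0011
gripper_force: 0.0
```

Emit:
arm_command:
  steps:
    - {"dx":0,"dy":0,"dz":0.07,"rx":0,"ry":0,"rz":0,"jaw":1.0}
    - {"dx":0,"dy":0,"dz":0.07,"rx":0,"ry":0,"rz":0,"jaw":1.0}
    - {"dx":0,"dy":0,"dz":0.07,"rx":0,"ry":0,"rz":0,"jaw":1.0}

```text
clock: 17.23
tool_pos: [0.3682, 0.2823, 0.0832]
orientation: [-180.0, -0.1, 12.0]
ft_force: [0.5, 0.3, 0.0]
opening: 0.0007
gripper_force: 0.0
```

```bash
cat >> cmds.txt <<'E'
-.15 -.055 .6 0 0 -.296
0 0 .07 0 0 0
E
python3 - <<'E'
from trk import *
print(m[2]["ft_force"],m[2]["clock"],to([.4522,.2994,.082]))
E
```

```text
cmd [0.3672 0.2821 0.0822] [180.     0.    11.99]
meas [0.3682 0.2823 0.0832] [-1.7998e+02 -9.0000e-02  1.1960e+01]
fixture xyz cmd [-220.9  190.2   82.2] meas [-220.   190.5   83.2]
[0.51769008 0.3490827  0.00303215] 17.225 [0.3469 0.0029 0.0008]
```

Emit:
arm_command:
  steps:
    - {"dx":0.07,"dy":0,"dz":0,"rx":0,"ry":0,"rz":0,"jaw":1.0}
    - {"dx":0.14,"dy":0,"dz":0,"rx":0,"ry":0,"rz":0,"jaw":1.0}
    - {"dx":0.21,"dy":0,"dz":0,"rx":0,"ry":0,"rz":0,"jaw":1.0}
    - {"dx":0.27,"dy":0,"dz":0,"rx":0,"ry":0,"rz":0,"jaw":1.0}
    - {"dx":0.32,"dy":0,"dz":0,"rx":0,"ry":0,"rz":0,"jaw":1.0}

```text
clock: 17.85
tool_pos: [0.4464, 0.2989, 0.0829]
orientation: [-180.0, -0.0, 12.0]
ft_force: [-1.4, 0.3, 0.2]
opening: 0.0008
gripper_force: 0.5
```

Emit:
arm_command:
  steps:
    - {"dx":0.01,"dy":0,"dz":0,"rx":0,"ry":0,"rz":0,"jaw":1.0}
    - {"dx":0.02,"dy":0,"dz":0,"rx":0,"ry":0,"rz":0,"jaw":1.0}
    - {"dx":0.02,"dy":0,"dz":0,"rx":0,"ry":0,"rz":0,"jaw":1.0}

```text
clock: 18.23
tool_pos: [0.4501, 0.2998, 0.0821]
orientation: [180.0, 0.0, 12.0]
ft_force: [-0.6, -0.8, 0.1]
opening: 0.0004
gripper_force: 0.0
```

```bash
cat >> cmds.txt <<'E'
.34 0 0 0 0 0
E
cat > ball.py <<'E'
from trk import *
from scipy.optimize import least_squares
def ball():
    O={}
    for n,box in (("scene",(370,120,430,200)),("side",(170,135,225,180))):
        C=cam(n); im=bot.camera(n); i=im.astype(int);r,g,b=i[...,0],i[...,1],i[...,2]
        M=((r>1.5*g)&(r>1.5*b)&(r>60)).astype(np.uint8); k=np.zeros_like(M);l,t,rr,bb=box;k[t:bb,l:rr]=M[t:bb,l:rr]
        N,L,st,ce=cv2.connectedComponentsWithStats(k)
        if N>1:
            j=1+np.argmax(st[1:,4]); O[n]=(C,ce[j]); print(n,ce[j].round(1),st[j])
    if len(O)==2:
        q=least_squares(lambda p:np.concatenate([proj(C,p)[0]-v for C,v in O.values()]),[.46,.3,.09]); print("ball",q.x.round(4),q.fun.round(1))
        u=np.array([np.cos(.208),np.sin(.208)]); print("along u",(q.x[:2]-[.4365,.296])@u)
E
python3 - <<'E'
from ball import *
print(m[2]["ft_force"],m[2]["clock"]); ball()
E
```

```text
cmd [0.4504 0.2997 0.0822] [180.     0.    11.99]
meas [0.4501 0.2998 0.0821] [1.8e+02 1.0e-02 1.2e+01]
fixture xyz cmd [-144.   226.4   82.2] meas [-144.2  226.3   82.1]
[-0.63885722 -0.77161419  0.0613425 ] 18.225
scene [408.9 161.7] [403 157  12  11  98]
side [212.7 147.7] [210 145   7   7  35]
ball [0.4716 0.3055 0.0924] [-0.   0.1 -0.1 -0.1]
along u 0.036342713138770626
```

Emit:
arm_command:
  steps:
    - {"dx":0.006,"dy":0,"dz":0,"rx":0,"ry":0,"rz":0,"jaw":1.0}
    - {"dx":0.01,"dy":0,"dz":0,"rx":0,"ry":0,"rz":0,"jaw":1.0}
    - {"dx":0.01,"dy":0,"dz":0,"rx":0,"ry":0,"rz":0,"jaw":1.0}

```text
clock: 18.7
tool_pos: [0.4513, 0.3, 0.0819]
orientation: [180.0, 0.2, 12.0]
ft_force: [-5.9, -2.1, 3.8]
opening: 0.0005
gripper_force: 3.1
```

Emit:
arm_command:
  steps:
    - {"dx":-0.1,"dy":0,"dz":0,"rx":0,"ry":0,"rz":0,"jaw":1.0}
    - {"dx":-0.25,"dy":0,"dz":-0.1,"rx":0,"ry":0,"rz":0,"jaw":1.0}
    - {"dx":-0.3,"dy":0,"dz":-0.3,"rx":0,"ry":0,"rz":0,"jaw":1.0}
    - {"dx":-0.3,"dy":0,"dz":-0.5,"rx":0,"ry":0,"rz":0,"jaw":1.0}
    - {"dx":-0.3,"dy":0,"dz":-0.5,"rx":0,"ry":0,"rz":0,"jaw":1.0}

```text
clock: 19.32
tool_pos: [0.3823, 0.286, 0.212]
orientation: [-179.9, -0.6, 12.0]
ft_force: [-0.0, -0.4, 0.3]
opening: -0.0001
gripper_force: 0.0
```

Emit:
arm_command:
  steps:
    - {"dx":0,"dy":0,"dz":0,"rx":0,"ry":0,"rz":0,"jaw":1.0}
    - {"dx":0,"dy":0,"dz":0,"rx":0,"ry":0,"rz":0,"jaw":1.0}
    - {"dx":0,"dy":0,"dz":0,"rx":0,"ry":0,"rz":0,"jaw":1.0}

```text
clock: 19.7
tool_pos: [0.3788, 0.2844, 0.2058]
orientation: [180.0, 0.1, 12.0]
ft_force: [-0.0, -0.1, 0.4]
opening: 0.0003
gripper_force: 0.0
```

```bash
cat >> cmds.txt <<'E'
.01 0 0 0 0 0
-.3 0 -.5 0 0 0
E
python3 - <<'E'
from ball import *
from chk import chk
ball(); chk("end")
E
```

```text
cmd [0.3795 0.2847 0.2072] [180.     0.    11.99]
meas [0.3788 0.2844 0.2058] [1.7997e+02 1.5000e-01 1.1980e+01]
fixture xyz cmd [-209.6  195.5  207.2] meas [-210.2  195.1  205.8]
scene [409.1 161.8] [404 157  11  11  90]
side [212.5 147.4] [209 144   8   8  49]
ball [0.4716 0.3061 0.0927] [ 0.  -0.1  0.1  0.1]
along u 0.03643744680524448
19.7 0.0002501698568323948
wrist pred grip [ 567.4 -103.5  667.2  -31.9] orange [np.int32(0), np.int32(0), np.int32(560), np.int32(420)] 235200
scene pred grip [325.7 205.  339.6 229.3] orange [np.int32(326), np.int32(207), np.int32(340), np.int32(233)] 227
side pred grip [276.7 167.8 286.7 192.4] orange [np.int32(278), np.int32(177), np.int32(285), np.int32(193)] 97
```

The lever is at its stop (6 N felt there), the sensor hasn't moved from home, and the robot is clear. Handing in.

```bash
python3 -c "
from cell import bot
print(bot.job_done())"
```

```text
the job is handed in; nothing more can be done
None
```

The orange sensor stands home at the end of the green branch and the valve lever is over at its stop; I handed the job in at about 20 s, after one grip slip in the slot that I fixed by regrasping, and no verdict was returned.

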